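# Load the vial carriers on the analyser rail and close the keeper

### The job

Push the row of four vial carriers along the rail as one closed-up train, all of them standing and none lifted out of the rail, until the front one is fully home against the white end-stop block. Then push the black knob of the keeper all the way in towards the rail, so that its bolt lies across the rail behind the last carrier and shuts the row in. Only push with the fingers, do not pick anything up, leave the spare carrier, tube rack, bottle and jar where they stand, and finish with the hand clear.

Things in the scene. Friction and masses are not known exactly. Their poses are not given: they have to be found in the camera images.
- rail: Aluminium rail, fixed on the bench, stop end to the robot's left, turned up to 20 deg. Origin on the bench surface, on the centre line; x runs along the rail to the end stop, y left, z up. Channel from x=-170 (open end) to +150 mm (stop); floor 8 mm above the bench, 38 mm wide, walls 5 mm thick, tops 16 mm above the bench. A grey bracket 16 mm high (x -24 to +20, y -24 to -106 mm) carries the keeper.
- stop_face (a point): Centre of the end stop's face (white block 66 mm wide, 52 mm high) that the front carrier must touch: rail x=150 mm, y=0, 26 mm above the bench. The row starts 60 to 120 mm short of it. With the train home, the carrier centres are at rail x = 132, 96, 60, 24 mm and the last one's rear face at 6 mm.
- keeper (a joint): Keeper bolt, in m: 0 open, 0.040 fully closed (end of travel). Slides along the rail's +y, takes about 2 N, stays where left; starts at 0 to 0.006. Steel bolt 10 mm wide (rail x -7 to +3 mm), 18 to 28 mm above the bench; tip at rail y=-27 mm open, +13 mm closed. Passes 3 mm behind the last carrier when the row is home; until then the carriers block it.
- keeper_knob (a point): Centre of the keeper's black knob, an upright block on the bolt's outer end: 24 mm along the rail, 12 mm across it, from 18 to 50 mm above the bench (this point at 34 mm). At rail x=-2 mm, y=-75 mm open, y=-35 mm closed. Push on its outer (-y) face.
- carrier1: Front carrier, nearest the end stop: grey plastic cube, 36 mm on each side, with the neck of a 22 mm glass vial and its crimp cap (fixed in it) rising 20 mm above the middle of its top (56 mm in all); 55 to 115 g. Origin at the centre of its underside; z up; its x axis points along the rail towards the end stop.
- carrier2: Second carrier: like carrier1, touching it from behind.
- carrier3: Third carrier: like carrier1, touching carrier2 from behind.
- carrier4: Last carrier, at the open rear end of the row: like carrier1, touching carrier3. Its rear face is 18 mm behind its origin. The whole row slides with about 1 to 4 N.
- spare_carrier: Spare carrier, the same kind of part, standing on the bench off the rail on the keeper's side (origin at its underside). Not part of the job.
- tube_rack: Green tube rack, 110 x 60 x 60 mm with its tubes, on the bench on the keeper's side towards the rail's rear end (origin at its underside). Not part of the job.
- reagent_bottle: Amber bottle, 64 mm wide and about 130 mm high, on the bench beyond the end stop (origin at its underside). Not part of the job.
- sample_jar: Small clear jar with a white cap, 42 mm wide, 48 mm high, on the bench on the rail's +y side (origin at its underside). Not part of the job.

How it is judged:
By the outcome, as a careful person would: the job done as asked, in the order asked, and still so for the second after the job is handed in, with the robot touching nothing.
It also fails if it takes over 48 s, if anything falls off the work surface, if the arm or the gripper's body presses on something with over 40 N, if the wrist force passes 120 N, or if a joint passes its speed limit or range.

### The arm

A 7-joint arm with a two-finger parallel gripper is mounted at the origin on the work surface. World frame = base frame: x ahead of the robot, y to its left, z up, the work surface at z = 0. Lengths are in mm, angles in rad, forces in N, time in s.
With the tool pointing down it reaches from about 400 to 875 mm from the base axis. Payload 4.4 kg.
Tool frame: the origin (TCP) lies at the very end of the fingers, on their centre line; the grasp point (between the pads) lies ctrl.grip_depth behind it (ctrl.grip_depth is the distance from the TCP to the grasp point, in mm); y points along the fingers, x is the direction in which the jaws open and shut, and the axes are right-handed (so a half turn about y gives the same grasp; the last joint's range is limited). The gripper opens to 85 mm and grips with 20 to 120 N. Pads are 22 mm wide; open, the fingers measure 114 mm over their backs; the gripper's body (76 mm by 85 mm) begins 54 mm behind the grasp point. The pads swing forward as they close: fully open they stand 13 mm farther back than shut.
Start: joints at [-1.285, 0.628, 0.038, 1.517, -0.027, 0.996, -0.02], TCP at [223.958, 610.214, 193.713] pointing down, gripper open.
Joint ranges: [-3.06, 3.06], [-0.37, 2.12], [-1.25, 1.32], [0.18, 2.47], [-1.1, 4.24], [0.23, 1.98], [-2.94, 2.94]. Speed limits (rad/s): [2.57, 2.57, 3.14, 3.14, 3.14, 3.14, 3.14].

### API

Orientations are given as [roll, pitch, yaw] about the fixed x, y, z axes, in that order (R = Rz(yaw) Ry(pitch) Rx(roll)).
In Python, from cell import ctrl gives the robot as it stands.
- The arm moves only by the tool apply_moves, never from a script. Its argument "motion" is a list of rows, each a list of 5 numbers: the shift along the tool's x, y, z in cm, then the turn about the tool's y in rad, then the finger opening in cm, from 0 to 8.54. In form: [[tx, ty, tz, roll, hand], ...]. A call has 1 to 20 rows; each row is the pose to reach, as a shift and turn from the pose commanded when the call began, along the tool's axes at that moment; what a row does not reach only later rows make up. A row lasts 1/8 s, in which the tool goes at most 62.5 mm and 10.7 degrees, less where a joint would pass 70% of its speed; a pose out of reach is approached as far as the arm can. A call with a gripper value outside its range is refused whole. The fingers move at their own pace and stop on an object; the grip force is fixed at half the most. Time passes only in rows, so rows that repeat a pose let the fingers close. It gives the time, the measured TCP pose, the force and the opening at its end, in the units of the state.
- ctrl.read_state(): the state, without advancing time (a new reading comes with each control period).
- ctrl.get_image(name): name is "scene" or "top" or "wrist"; returns a dict with "image" (420x560x3 uint8, red, green, blue), "vfov" (degrees; the focal length in pixels is half the picture's height over the tangent of half this angle, whatever the lens; pixels are square), "cx", "cy" (the principal point, pixels), "extrinsics" (4x4, takes a point from world to camera coordinates); the wrist camera has in their place "tool_from_camera" (4x4, takes a point from camera to tool coordinates, whose origin is the TCP and whose axes are the tool frame's). Camera axes: x right, y up, looking along -z (the intrinsics and any distortion apply to the point x, -y, -z); pixel columns grow to the right and rows downward; lengths in mm; the calibration is good to about 2 mm. A picture is of the moment at which its call begins: read the wrist's pose just before it. There is no depth.
- ctrl.finish_job(): hands the job in, once; it reports no verdict.
Trained networks look in a picture, given as the dict that the camera call returned (one of the last four; its "shot" number tells which), for a name from the list of things; names that differ only in an ending like _2 or _b are one class to them, and where a whole thing is asked for, a point or a joint stands for the part that bears it (a point fixed in the world has none). Each returns a list of dicts, best first, with "confidence" (0 to 1); they miss things now and then, are a little off and sometimes report something else, mostly with a low value. They report only what shows in the picture. A call takes as long as a camera call.
- ctrl.search_frame(picture, query): "location" ([x, y, z] in mm, in world coordinates, good to about 4 mm: the middle of the surface that is visible of it).
- ctrl.mark_of(picture, query): "location" ([x, y, z] in mm, in world coordinates, good to about 4 mm: a listed point, or the origin of a listed thing).
The state is a dict: "clock": time; "qpos": joint angles; "qd": joint speeds; "tau": joint torques, N m; "eef_pos": TCP position; "tool_rot": TCP orientation; "force": force on the tool from outside, world axes, zero at the start; "torque": the same for the moment, N m; "width": finger opening in mm.
Only numpy, scipy, OpenCV 4.12 (cv2) and the standard library are available. Lean on these libraries where they do the work, as an engineer would, in place of code of your own. Each camera call takes 0.05 s, during which the arm holds its last target.

## Working session

There is one attempt and no reset: what is moved stays moved. The work goes in short steps, Python scripts to look and compute and a tool call to move; the robot and the scene stay as the last step left them, time stands still between calls to the robot, and variables do not carry over. Pictures are saved under pics/ and viewed, and the job is handed in when it is done.

Besides the shell and the picture viewer there is one more tool, called after "Emit:" by a JSON object that holds its "fn" and its "kwargs". apply_moves: Moves the arm, as the interface text tells. Its arguments: {"type":"object","properties":{"motion":{"type":"array","items":{"type":"array","items":{"type":"number"}}}},"required":["motion"]}

```bash
ls; mkdir -p pics
cat > h.py <<'E'
import numpy as np, cv2
from cell import ctrl
def shot(name,fn):
    p=ctrl.get_image(name); cv2.imwrite('pics/'+fn,p['image'][:,:,::-1]); return p
E
python3 - <<'E'
from h import *
s=ctrl.read_state(); print(s)
for n in ['scene','top']:
    p=shot(n,n+'0.png'); print({k:v for k,v in p.items() if k!='image'})
    for q in ['rail','stop_face','keeper_knob','carrier1','carrier4','spare_carrier','tube_rack','reagent_bottle','sample_jar']:
        print(q,[(np.round(d['location']).tolist(),round(d['confidence'],2)) for d in ctrl.mark_of(p,q)][:6])
E
```

```text
pics
{'clock': 0.0, 'qpos': array([-1.2848211 ,  0.62936917,  0.03847578,  1.51839962, -0.02700819,
        0.9963028 , -0.02002207]), 'qd': array([ 0.00100339, -0.00055849, -0.00127583, -0.00084796, -0.00091874,
        0.00204715,  0.00076023]), 'tau': array([-4.61470972e-04, -5.63397825e+01,  1.22626137e+00, -1.93452519e+01,
        1.11175634e-02,  1.05503705e-02, -5.57857632e-06]), 'eef_pos': array([223.71061177, 609.52253726, 192.76475154]), 'tool_rot': array([-1.57083723,  0.00195951,  1.21896645]), 'force': array([-0.28119177, -0.26848974,  0.27796524]), 'torque': array([-0.01385088,  0.00282345, -0.0162997 ]), 'width': 85.55555368315964}
{'vfov': 52.18836988789018, 'cx': 280.3395280510379, 'cy': 208.50310746980142, 'extrinsics': array([[ 4.32583426e-01,  9.01555570e-01, -8.31465327e-03,
        -3.05920741e+02],
       [-7.02234830e-01,  3.42700785e-01,  6.24037190e-01,
         3.94322095e+02],
       [ 5.65453643e-01, -2.64109307e-01,  7.81350403e-01,
        -1.27735562e+03],
       [ 0.00000000e+00,  0.00000000e+00,  0.00000000e+00,
         1.00000000e+00]]), 'shot': 1}
[... 1001 characters left out ...]
0000000e+00,  0.00000000e+00,
         1.00000000e+00]]), 'shot': 2}
rail [([562.0, 13.0, -3.0], 0.68)]
stop_face [([630.0, -15.0, 35.0], 0.69), ([615.0, 152.0, 32.0], 0.58)]
keeper_knob [([627.0, -12.0, 37.0], 0.54)]
carrier1 [([573.0, 35.0, 13.0], 0.96), ([562.0, 1.0, 5.0], 0.88), ([587.0, 74.0, 12.0], 0.74), ([550.0, -29.0, 11.0], 0.62)]
carrier4 [([573.0, 35.0, 13.0], 0.96), ([562.0, 1.0, 5.0], 0.88), ([587.0, 74.0, 12.0], 0.74), ([550.0, -29.0, 11.0], 0.62)]
spare_carrier [([740.0, 94.0, -2.0], 0.87), ([549.0, -27.0, 10.0], 0.53)]
tube_rack [([712.0, -194.0, -4.0], 0.96)]
reagent_bottle [([705.0, 243.0, -5.0], 0.96)]
sample_jar [([493.0, 129.0, 0.0], 0.7), ([709.0, -190.0, -0.0], 0.21)]
```

View pics/scene0.png

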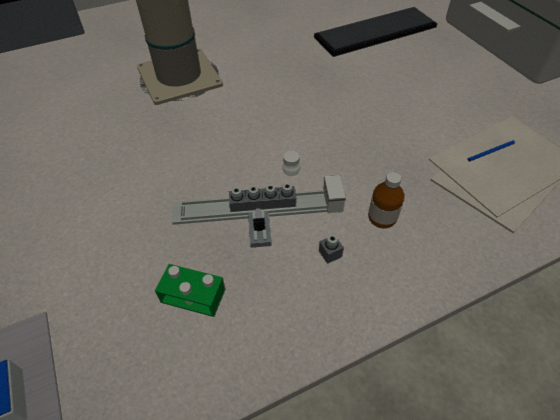

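View pics/top0.png

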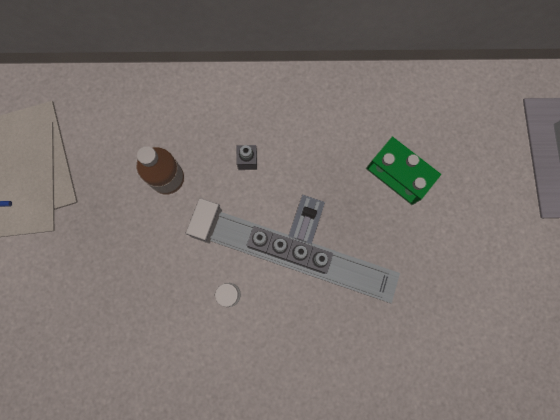

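Run:
```python
from h import *
print(ctrl.grip_depth)
p=ctrl.get_image('wrist'); print({k:v for k,v in p.items() if k!='image'})
cv2.imwrite('pics/w0.png',p['image'][:,:,::-1])
im=cv2.imread('pics/top0.png')
cv2.imwrite('pics/top0z.png',cv2.resize(im[185:310,180:405],None,fx=3.5,fy=3.5,interpolation=cv2.INTER_CUBIC))
```

```text
18.700000000000003
{'vfov': 69.1394146644226, 'cx': 279.35660794245, 'cy': 213.4524481636829, 'tool_from_camera': array([[ 9.99999675e-01,  3.58010782e-04,  7.22774590e-04,
        -4.38159631e-01],
       [ 6.02274062e-04,  2.64617949e-01, -9.64353140e-01,
        -1.79854660e+02],
       [-5.36507951e-04,  9.64353262e-01,  2.64617647e-01,
         6.58084529e+01],
       [ 0.00000000e+00,  0.00000000e+00,  0.00000000e+00,
         1.00000000e+00]]), 'shot': 3}
```

View pics/top0z.png

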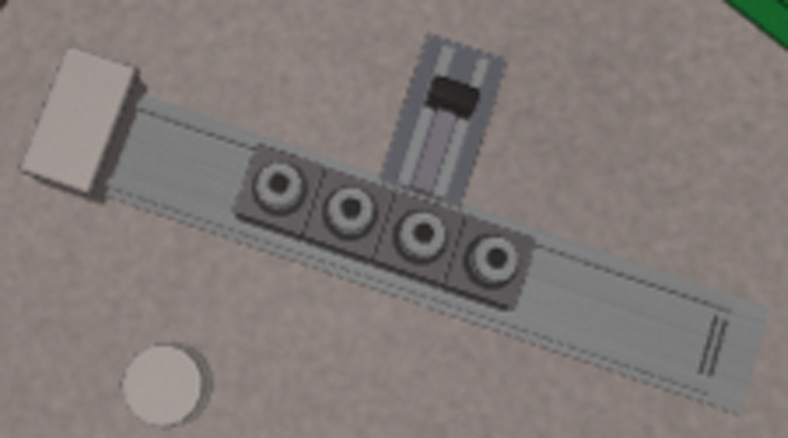

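View pics/w0.png

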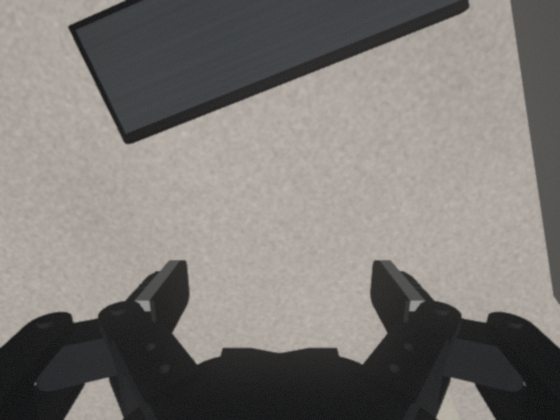

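```bash
cat >> h.py <<'E'
from scipy.optimize import least_squares
def project(p,P,T=None):
    E=p['extrinsics'] if T is None else T
    f=210/np.tan(np.radians(p['vfov'])/2)
    c=(E[:3,:3]@np.atleast_2d(P).T).T+E[:3,3]
    return np.c_[p['cx']+f*c[:,0]/-c[:,2], p['cy']-f*c[:,1]/-c[:,2]]
def rail2w(r,P):
    P=np.atleast_2d(P).astype(float);c,s=np.cos(r[2]),np.sin(r[2])
    return np.c_[r[0]+c*P[:,0]-s*P[:,1], r[1]+s*P[:,0]+c*P[:,1], P[:,2]]
def fit(p,R,px,T=None,x0=(562,10,1.24)):
    s=least_squares(lambda r:(project(p,rail2w(r,R),T)-px).ravel(),x0,x_scale=[1,1,.01],loss='soft_l1')
    return s.x,(project(p,rail2w(s.x,R),T)-px)
E
python3 - <<'E'
from h import *
p=ctrl.get_image('top')
R=[[150,-33,52],[150,33,52],[-170,-24,16],[-170,24,16],[20,-106,16],[-24,-106,16]]
px=np.array([[137,68],[92,192],[768,305],[740,412],[430,35],[506,60]])/3.5+[180,185]
r,e=fit(p,R,px); print(r,np.degrees(r[2])); print(e.round(1))
# carriers: neck tops z=64
for q in [[278,183],[350,209],[423,233],[496,258]]:
    q=np.array(q)/3.5+[180,185]
    s=least_squares(lambda v:(project(p,rail2w(r,[[v[0],v[1],64]]))-q).ravel(),[0,0]); print(s.x.round(1))
for q in [[455,92]]:
    q=np.array(q)/3.5+[180,185]
    s=least_squares(lambda v:(project(p,rail2w(r,[[v[0],v[1],50]]))-q).ravel(),[0,-75]); print('knob',s.x.round(1))
s=ctrl.read_state();t=rail2w(r,[[-90,0,200]])[0]
from scipy.spatial.transform import Rotation as Ro
M=Ro.from_euler('xyz',s['tool_rot']).as_matrix()
print(t,'move tool mm',M.T@(t-s['eef_pos']),'turn',s['tool_rot'][2]-r[2])
E
```

```text
[561.38461777   7.72965681   1.22080504] 69.9469763274491
[[ 0.9  0.2]
 [-0.   0.9]
 [-8.3 -0.1]
 [-7.8 -4.4]
 [ 0.6 -0.1]
 [ 1.8  0.5]]
[66.5 -0.4]
[30.3  0.1]
[-6.  -0.4]
[-42.2  -0.5]
knob [  0.3 -73.2]
[530.52455164 -76.8141562  200.        ] move tool mm [-539.30014307   -6.320304   -524.5681014 ] turn -0.001832747158498682
```

Emit:
{"fn": "apply_moves", "kwargs": {"motion": [[-53.9,0,-52.5,0,0],[-53.9,0,-52.5,0,0],[-53.9,0,-52.5,0,0],[-53.9,0,-52.5,0,0],[-53.9,0,-52.5,0,0],[-53.9,0,-52.5,0,0],[-53.9,0,-52.5,0,0],[-53.9,0,-52.5,0,0],[-53.9,0,-52.5,0,0],[-53.9,0,-52.5,0,0],[-53.9,0,-52.5,0,0],[-53.9,0,-52.5,0,0],[-53.9,0,-52.5,0,0],[-53.9,0,-52.5,0,0],[-53.9,0,-52.5,0,0],[-53.9,0,-52.5,0,0]]}}

```text
clock: 3.1
eef_pos: [530.9, -75.0, 193.8]
tool_rot: [-1.571, -0.001, 1.222]
force: [0.2, 0.2, 0.3]
width: 0.1
```

Run:
```python
from h import *
s=ctrl.read_state(); print(s['eef_pos'],s['tool_rot'])
p=shot('wrist','w1.png')
for q in ['rail','stop_face','keeper_knob','carrier4']:
        print(q,[(np.round(d['location']).tolist(),round(d['confidence'],2)) for d in ctrl.mark_of(p,q)][:6])
im=cv2.imread('pics/w1.png')
cv2.imwrite('pics/w1z.png',cv2.resize(im[0:420,:],None,fx=1.42,fy=1.42,interpolation=cv2.INTER_CUBIC))
```

```text
[530.86883277 -74.99826933 193.82425492] [-1.57054695e+00 -5.17550546e-04  1.22165349e+00]
rail [([561.0, 13.0, -1.0], 0.63)]
stop_face [([612.0, 150.0, 24.0], 0.97)]
keeper_knob [([634.0, -20.0, 39.0], 0.9)]
carrier4 [([570.0, 33.0, 5.0], 0.95), ([559.0, 4.0, 7.0], 0.78), ([578.0, 72.0, 8.0], 0.75), ([554.0, -30.0, 5.0], 0.64)]
```

View pics/w1z.png

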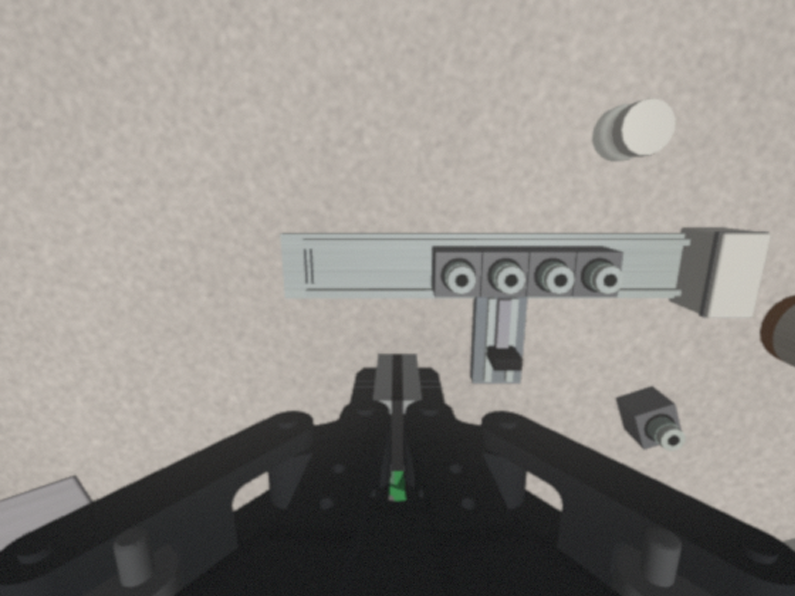

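```bash
cat >> h.py <<'E'
from scipy.spatial.transform import Rotation as Ro
def wristT(s,p):
    T=np.eye(4);T[:3,:3]=Ro.from_euler('xyz',s['tool_rot']).as_matrix();T[:3,3]=s['eef_pos']
    return np.linalg.inv(T@p['tool_from_camera'])
E
python3 - <<'E'
from h import *
s=ctrl.read_state();p=ctrl.get_image('wrist');T=wristT(s,p)
R=[[150,33,52],[150,-33,52],[20,-106,16],[-24,-106,16]]
px=np.array([[722,232],[705,317],[521,381],[472,383]])/1.42
r,e=fit(p,R,px,T); print(r,e.round(1))
# with wall edges row-only
L=[[-160,24,16],[140,24,16],[-160,-24,16],[140,-24,16]]; lv=np.array([233,235,297,298])/1.42
def f(v): return np.r_[(project(p,rail2w(v,R),T)-px).ravel(), project(p,rail2w(v,L),T)[:,1]-lv]
o=least_squares(f,r,x_scale=[1,1,.01]); print(o.x,o.fun.round(1)); r=o.x
pt=ctrl.get_image('top')
R2=[[150,-33,52],[150,33,52],[20,-106,16],[-24,-106,16]]
px2=np.array([[137,68],[92,192],[430,35],[506,60]])/3.5+[180,185]
r2,e2=fit(pt,R2,px2); print('top',r2,e2.round(1))
for q,z in [([462,281],64),([512,280],64),([557,280],64),([606,280],64),([432,296],44),([510,360],50),([521,370],50)]:
    q=np.array(q)/1.42
    o=least_squares(lambda v:(project(p,rail2w(r,[[v[0],v[1],z]]),T)-q).ravel(),[0,0]); print(o.x.round(1))
M=Ro.from_euler('xyz',s['tool_rot']).as_matrix()
print('tcp in rail', Ro.from_euler('z',-r[2]).apply(s['eef_pos']-[r[0],r[1],0]), s['tool_rot'][2]-r[2])
E
```

```text
[563.12149069   7.57667837   1.2241242 ] [[ 0.5 -0.6]
 [ 0.9 -0.1]
 [-1.   1.4]
 [-0.8  0.2]]
[562.41787152   8.20294274   1.21694293] [ 1.  -0.4  0.9  0.1 -1.3  0.9 -1.1 -0.6  2.8  2.  -2.4 -2.5]
top [562.10164163   9.06619132   1.22079795] [[ 0.1 -0.2]
 [-0.8  0.5]
 [-0.2 -0.5]
 [ 1.   0.1]]
[-43.   -2.1]
[-6.4 -1.3]
[26.5 -1.2]
[62.3 -1.1]
[-62.9 -18.6]
[  0.6 -70.1]
[ 10.1 -78.8]
tcp in rail [-9.00947070e+01  1.55289381e-01  1.93776379e+02] 0.0027706794572719406
```

Emit:
{"fn": "apply_moves", "kwargs": {"motion": [[0,0,0,0.18,0],[0,0,0,0.36,0],[0,0,0,0.54,0],[0,0,0,0.72,0],[0,1,0,0.9,0],[0,2,0,1.08,0],[0,4,0,1.26,0],[0,6,0,1.44,0],[0,8,0,1.57,0],[0,10,0,1.57,0],[0,11,0,1.57,0],[0,11,0,1.57,0]]}}

```text
clock: 4.95
eef_pos: [530.7, -76.6, 83.3]
tool_rot: [-1.571, 0.001, -0.351]
force: [-0.5, -0.2, 0.4]
width: -0.1
```

```bash
cat >> h.py <<'E'
RR=np.array([562.3,8.5,1.220])
def inrail(s): return Ro.from_euler('z',-RR[2]).apply(s['eef_pos']-[RR[0],RR[1],0]).round(1)
E
python3 - <<'E'
from h import *
s=ctrl.read_state(); print(inrail(s),s['tool_rot'],s['qpos'],s['force'])
p=shot('wrist','w2.png')
E
```

```text
[-90.8   0.4  83.3] [-1.57092107e+00  1.11724487e-03 -3.51069918e-01] [-0.20298617  0.66967047  0.45405322  1.94617117 -0.47787324  0.63377012
  0.20708457] [-0.48467794 -0.17900618  0.37342429]
```

View pics/w2.png

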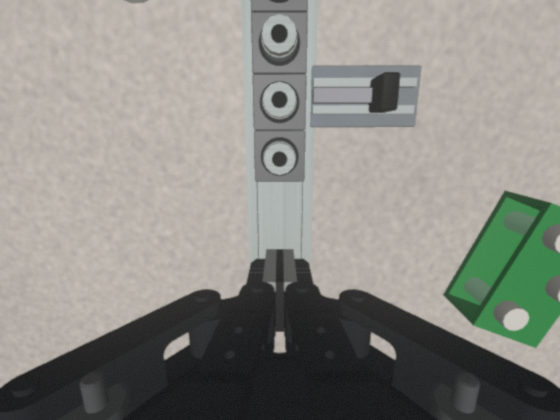

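Emit:
{"fn": "apply_moves", "kwargs": {"motion": [[0,2,0,0,0],[0,4,0,0,0],[0,5.4,0,0,0],[0,6.1,0,0,0],[0,6.1,0.5,0,0],[0,6.1,1.0,0,0],[0,6.1,1.3,0,0],[0,6.1,1.6,0,0],[0,6.1,1.9,0,0],[0,6.1,2.2,0,0],[0,6.1,2.5,0,0],[0,6.1,2.8,0,0],[0,6.1,3.1,0,0],[0,6.1,3.4,0,0]]}}

```text
clock: 6.75
eef_pos: [542.7, -45.8, 22.9]
tool_rot: [-1.572, -0.0, -0.352]
force: [-2.3, -4.5, 3.6]
width: 0.0
```

Run:
```python
from h import *
s=ctrl.read_state(); print(inrail(s),s['tool_rot'],s['force'])
p=shot('wrist','w3.png')
```

```text
[-57.8  -0.2  22.9] [-1.57197608e+00 -4.95893222e-04 -3.51899322e-01] [-2.33894795 -4.52387103  3.61617574]
```

View pics/w3.png

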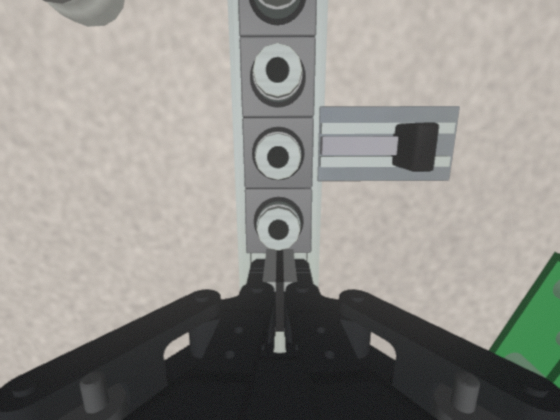

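Run:
```python
from h import *
p=ctrl.get_image('scene')
im=p['image'][:,:,::-1]
cv2.imwrite('pics/s3.png',cv2.resize(im[140:260,160:360],None,fx=4,fy=4,interpolation=cv2.INTER_CUBIC))
print(ctrl.read_state()['force'])
```

```text
[-1.22934622 -2.81191229  3.56154507]
```

View pics/s3.png

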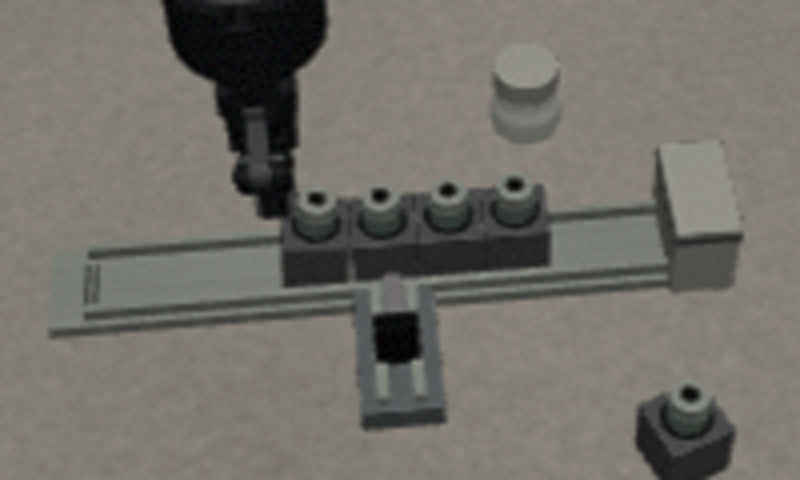

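Run:
```python
from h import *
p=ctrl.get_image('scene')
f=lambda P:((project(p,rail2w(RR,P))-[160,140])*4).round()
print('tip',f([[-57.8,-15,22.9],[-57.8,15,22.9],[-46.8,0,22.9]]))
print('c4 near bottom/top rear,front',f([[-46.8,-18,8],[-46.8,-18,44],[-10.8,-18,44],[-10.8,-18,8],[-46.8,18,44]]))
print('c1 front',f([[97,-18,44],[97,-18,8],[97,18,44]]),'stop',f([[150,-33,52],[150,33,52],[150,-24,8]]),'end',f([[20,-106,16],[-24,-106,16]]))
```

```text
tip [[276. 273.]
 [275. 231.]
 [296. 251.]]
c4 near bottom/top rear,front [[299. 293.]
 [293. 251.]
 [361. 246.]
 [365. 288.]
 [291. 201.]]
c1 front [[561. 230.]
 [559. 272.]
 [553. 180.]] stop [[665. 234.]
 [645. 143.]
 [656. 273.]] end [[433. 407.]
 [348. 414.]]
```

Run:
```python
from h import *
p=ctrl.get_image('scene')
im=p['image'][:,:,::-1][165:220,200:310]
im=np.clip(im.astype(float)*1.6,0,255).astype(np.uint8)
cv2.imwrite('pics/s3b.png',cv2.resize(im,None,fx=7,fy=7,interpolation=cv2.INTER_CUBIC))
```

```text
(no output)
```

View pics/s3b.png

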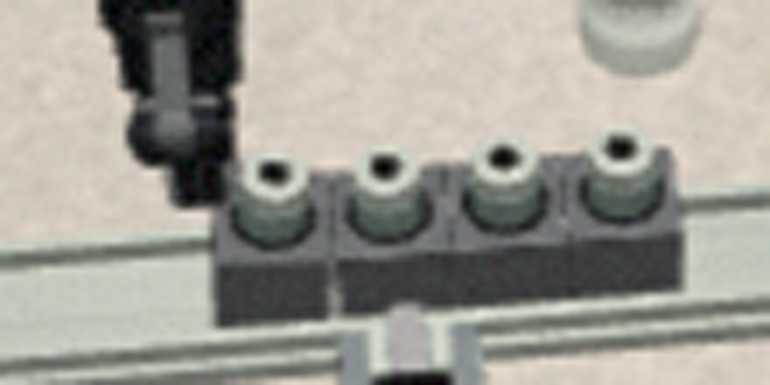

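Run:
```python
from h import *
s=ctrl.read_state();p=ctrl.get_image('wrist');T=wristT(s,p)
print('tool pts',project(p,np.array([[0,0,0],[0,0,11],[15,0,11],[-15,0,11],[0,-27,11],[15,-27,11]]),np.linalg.inv(p['tool_from_camera'])).round())
print('c4 rear top/bottom',project(p,rail2w(RR,[[-46.8,18,44],[-46.8,-18,44],[-46.8,0,8],[-10.8,18,44],[-28.8,0,64]]),T).round())
im=p['image'][:,:,::-1][170:330,190:370]
im=np.clip(im.astype(float)*1.8,0,255).astype(np.uint8)
cv2.imwrite('pics/w3b.png',cv2.resize(im,None,fx=4,fy=3.7,interpolation=cv2.INTER_CUBIC))
```

```text
tool pts [[278. 240.]
 [278. 223.]
 [302. 223.]
 [253. 223.]
 [278. 238.]
 [306. 238.]]
c4 rear top/bottom [[245. 235.]
 [310. 235.]
 [278. 217.]
 [242. 169.]
 [277. 213.]]
```

View pics/w3b.png

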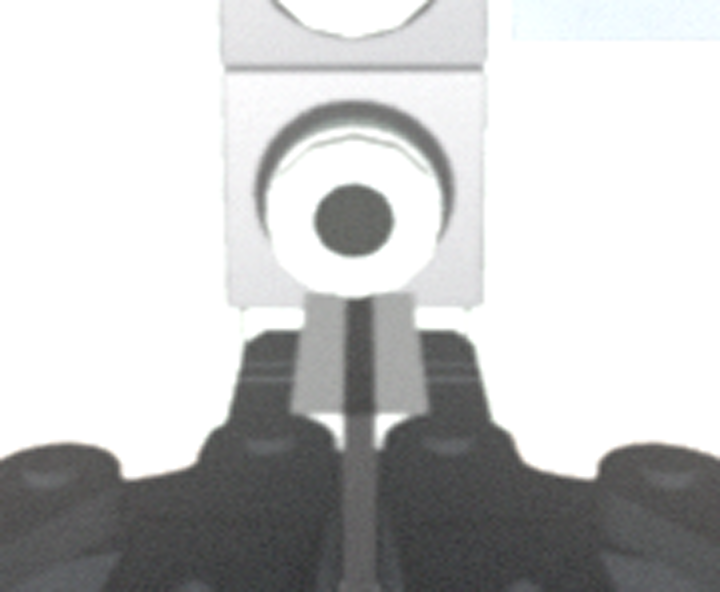

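Emit:
{"fn": "apply_moves", "kwargs": {"motion": [[0,0,-0.5,0,0],[0,0,-1.2,0,0],[0,0,-2.4,0,0],[0,0,-2.8,0,0],[0,0,-2.8,0,0]]}}

```text
clock: 7.62
eef_pos: [532.9, -71.6, 22.7]
tool_rot: [-1.571, 0.0, -0.352]
force: [-0.0, 0.1, -0.1]
width: -0.4
```

Run:
```python
from h import *
s=ctrl.read_state();print(inrail(s),s['force'],s['width'])
p=ctrl.get_image('scene')
im=p['image'][:,:,::-1][140:220,180:310]
im=np.clip(im.astype(float)*1.6,0,255).astype(np.uint8)
cv2.imwrite('pics/s4.png',cv2.resize(im,None,fx=6,fy=6,interpolation=cv2.INTER_CUBIC))
x0=inrail(s)[0]
print(((project(p,rail2w(RR,[[x0,0,z] for z in (22.9,42,60)]))-[180,140])*6).round())
p=ctrl.get_image('wrist')
im=p['image'][:,:,::-1][170:330,190:370]
im=np.clip(im.astype(float)*1.4,0,255).astype(np.uint8)
cv2.imwrite('pics/w4.png',cv2.resize(im,None,fx=4,fy=3.7,interpolation=cv2.INTER_CUBIC))
```

```text
[-85.3   0.1  22.7] [-0.02131533  0.12083432 -0.11874748] -0.3584149863178606
[[218. 384.]
 [212. 351.]
 [205. 318.]]
```

View pics/s4.png

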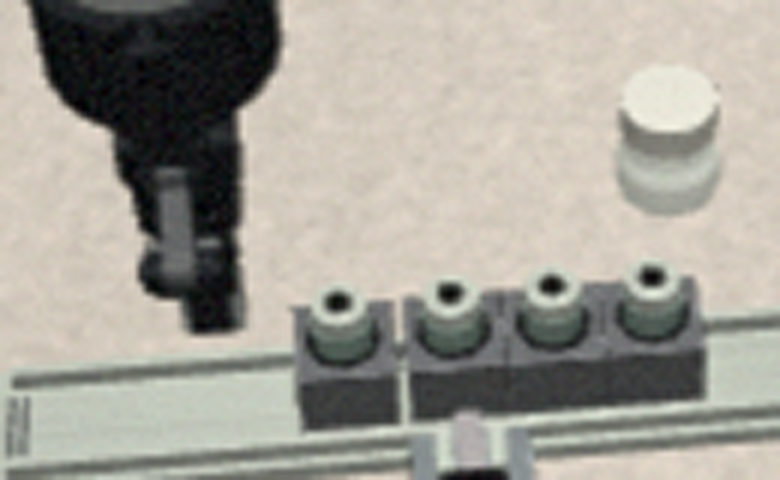

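View pics/w4.png

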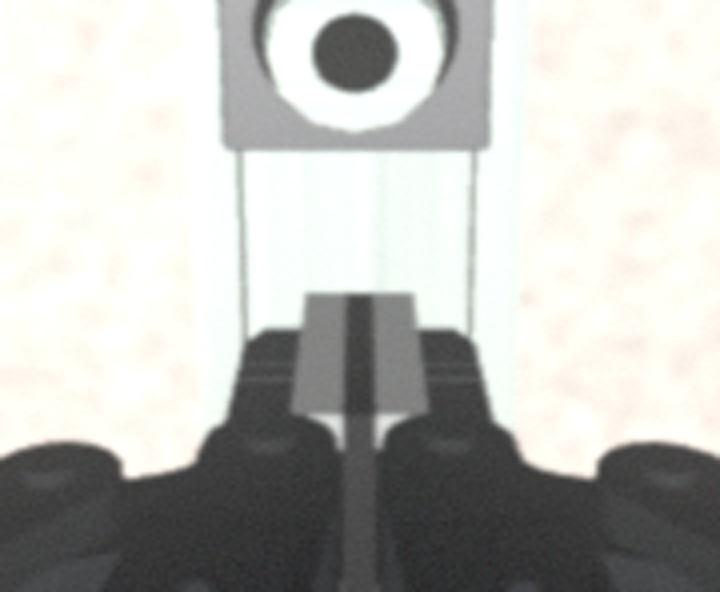

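Emit:
{"fn": "apply_moves", "kwargs": {"motion": [[0,1,0,0,0],[0,2,0,0,0],[0,2.4,0,0,0],[0,2.8,0,0,0],[0,3.2,0,0,0],[0,3.2,0,0,0]]}}

```text
clock: 8.48
eef_pos: [533.0, -71.0, -9.5]
tool_rot: [-1.571, 0.0, -0.351]
force: [0.5, -0.2, 0.0]
width: -0.4
```

Run:
```python
from h import *
s=ctrl.read_state();print(inrail(s),s['force'],s['width'])
p=ctrl.get_image('scene')
im=p['image'][:,:,::-1][140:220,180:310]
im=np.clip(im.astype(float)*1.6,0,255).astype(np.uint8)
cv2.imwrite('pics/s5.png',cv2.resize(im,None,fx=6,fy=6,interpolation=cv2.INTER_CUBIC))
x0=inrail(s)[0]
print(((project(p,rail2w(RR,[[x0,0,z] for z in (8,16,25,35)]))-[180,140])*6).round())
```

```text
[-84.8   0.2  -9.5] [ 0.45719189 -0.15230809  0.0066635 ] -0.38789673348971626
[[225. 410.]
 [222. 396.]
 [219. 380.]
 [215. 363.]]
```

View pics/s5.png

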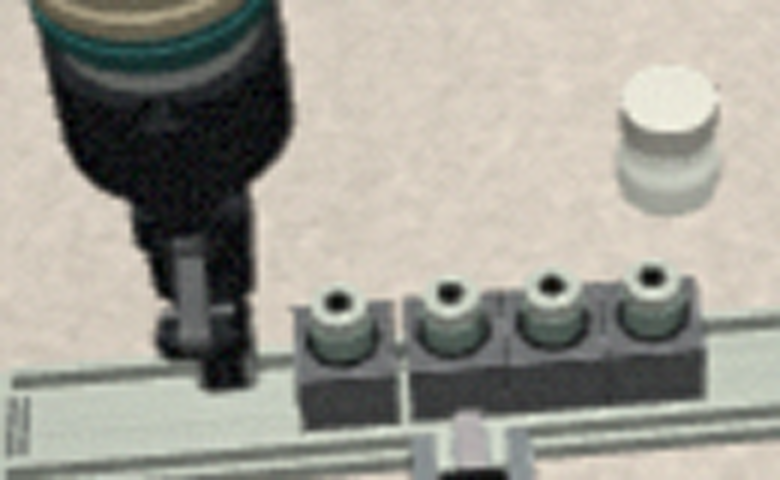

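Emit:
{"fn": "apply_moves", "kwargs": {"motion": [[0,0.4,0.5,0,0],[0,0.4,0.9,0,0],[0,0.4,1.2,0,0],[0,0.4,1.4,0,0],[0,0.4,1.6,0,0],[0,0.4,1.8,0,0],[0,0.4,2.0,0,0],[0,0.4,2.2,0,0],[0,0.4,2.4,0,0],[0,0.4,2.6,0,0],[0,0.4,2.8,0,0],[0,0.4,3.0,0,0],[0,0.4,3.2,0,0],[0,0.4,3.4,0,0]]}}

```text
clock: 10.28
eef_pos: [544.8, -39.1, -13.3]
tool_rot: [-1.571, 0.0, -0.351]
force: [-0.6, -3.3, 1.7]
width: -0.2
```

```bash
cat > sc.py <<'E'
import sys
from h import *
s=ctrl.read_state();print(inrail(s),s['force'],'along/lat',Ro.from_euler('z',-RR[2]).apply(s['force']).round(1))
p=ctrl.get_image('scene')
im=p['image'][:,:,::-1][140:220,200:350]
im=np.clip(im.astype(float)*1.6,0,255).astype(np.uint8)
cv2.imwrite('pics/'+sys.argv[1],cv2.resize(im,None,fx=5.3,fy=5.3,interpolation=cv2.INTER_CUBIC))
E
python3 sc.py s6.png
```

```text
[-50.7   0.1 -13.3] [-0.57714645 -3.34458652  1.70771918] along/lat [-3.3 -0.6  1.7]
```

View pics/s6.png

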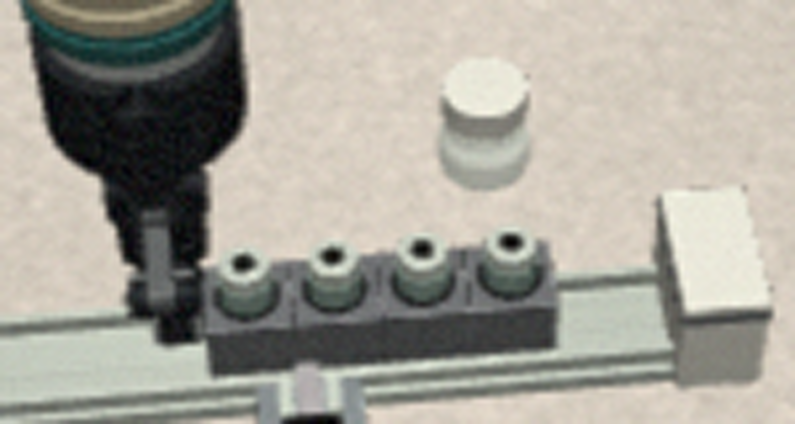

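Emit:
{"fn": "apply_moves", "kwargs": {"motion": [[0,0,0.2,0,0],[0,0,0.4,0,0],[0,0,0.6,0,0],[0,0,0.8,0,0],[0,0,1.0,0,0],[0,0,1.2,0,0],[0,0,1.4,0,0],[0,0,1.6,0,0],[0,0,1.8,0,0],[0,0,2.0,0,0],[0,0,2.2,0,0],[0,0,2.4,0,0],[0,0,2.6,0,0],[0,0,2.8,0,0],[0,0,3.0,0,0],[0,0,3.2,0,0],[0,0,3.4,0,0],[0,0,3.6,0,0],[0,0,3.8,0,0],[0,0,3.9,0,0]]}}

```text
clock: 12.82
eef_pos: [558.3, -2.4, -13.3]
tool_rot: [-1.571, -0.0, -0.351]
force: [-1.3, -4.7, 4.1]
width: 0.2
```

```bash
python3 sc.py s7.png
```

```text
[-11.6   0.  -13.3] [-1.2714763  -4.67723346  4.09832525] along/lat [-4.8 -0.4  4.1]
```

View pics/s7.png

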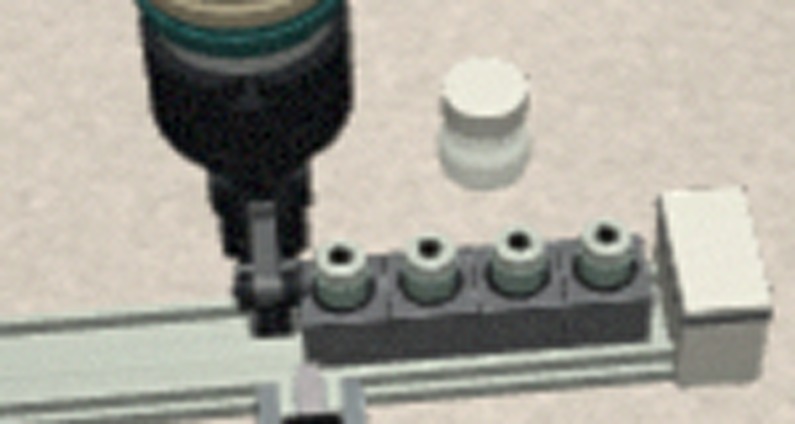

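Emit:
{"fn": "apply_moves", "kwargs": {"motion": [[0,0,0.1,0,0],[0,0,0.2,0,0],[0,0,0.3,0,0],[0,0,0.4,0,0],[0,0,0.5,0,0],[0,0,0.6,0,0],[0,0,0.7,0,0]]}}

```text
clock: 13.75
eef_pos: [560.6, 3.9, -13.3]
tool_rot: [-1.571, 0.0, -0.351]
force: [-1.7, -4.3, 3.9]
width: -0.1
```

```bash
python3 sc.py s8.png
```

```text
[ -4.9   0.1 -13.3] [-1.6815773  -4.3170869   3.94751581] along/lat [-4.6  0.1  3.9]
```

View pics/s8.png

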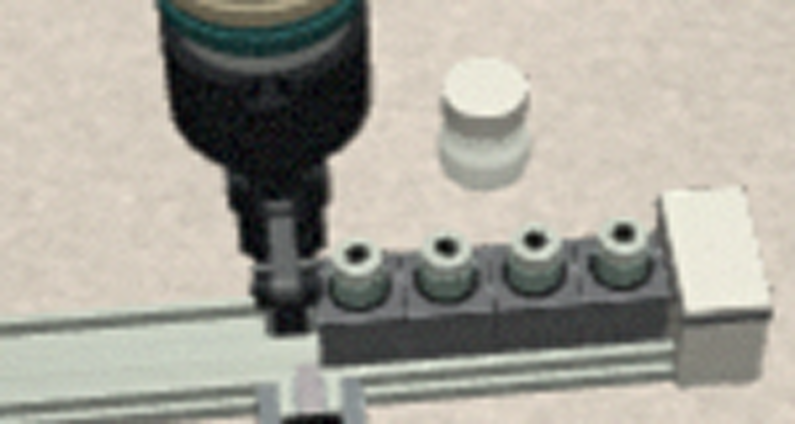

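Nearly home; force still only sliding friction. Creep on.

Emit:
{"fn": "apply_moves", "kwargs": {"motion": [[0,0,0.1,0,0],[0,0,0.2,0,0],[0,0,0.3,0,0],[0,0,0.3,0,0]]}}

```text
clock: 14.3
eef_pos: [561.4, 6.2, -13.3]
tool_rot: [-1.572, 0.0, -0.351]
force: [-2.2, -4.7, 4.7]
width: 0.0
```

Emit:
{"fn": "apply_moves", "kwargs": {"motion": [[0,0,0.1,0,0],[0,0,0.2,0,0],[0,0,0.2,0,0]]}}

```text
clock: 14.68
eef_pos: [561.4, 6.2, -13.3]
tool_rot: [-1.574, 0.0, -0.353]
force: [-3.9, -7.8, 5.9]
width: -0.2
```

Emit:
{"fn": "apply_moves", "kwargs": {"motion": [[0,0,0.1,0,0],[0,0,0.2,0,0],[0,0,0.2,0,0]]}}

```text
clock: 15.05
eef_pos: [561.3, 6.1, -13.3]
tool_rot: [-1.576, 0.0, -0.354]
force: [-6.1, -12.1, 6.7]
width: -0.1
```

```bash
python3 sc.py s9.png
python3 - <<'E'
from h import *
p=shot('wrist','w9.png')
E
```

```text
[ -2.6   0.1 -13.3] [ -6.13411566 -12.11347873   6.66936694] along/lat [-13.5   1.6   6.7]
```

View pics/s9.png

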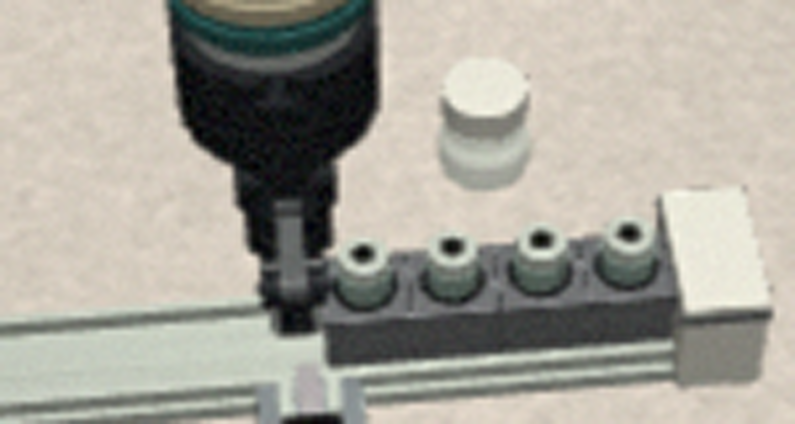

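View pics/w9.png

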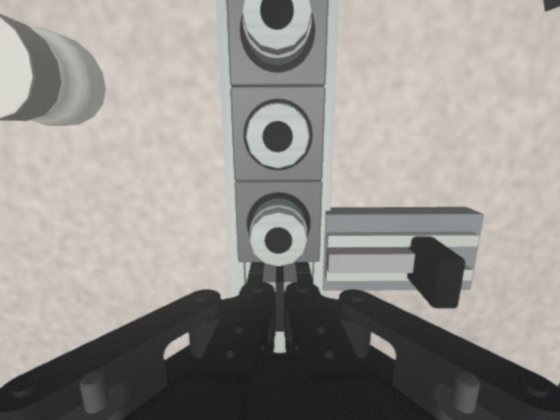

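Emit:
{"fn": "apply_moves", "kwargs": {"motion": [[0,0,-0.5,0,0],[0,0,-1.2,0,0],[0,0,-1.8,0,0],[0,0,-1.8,0,0],[0,-3,-1.8,0,0],[0,-7,-1.8,0,0],[0,-9,-1.5,-0.18,0],[2,-9,-1,-0.36,0],[4,-9,-0.5,-0.54,0],[6,-9,-0.5,-0.72,0],[8,-9,-0.5,-0.9,0],[10,-9,-0.5,-1.08,0],[10.4,-9,-0.5,-1.26,0],[10.4,-9,-0.5,-1.44,0],[10.4,-9,-0.5,-1.57,0],[10.4,-9,-0.5,-1.57,0]]}}

```text
clock: 17.15
eef_pos: [658.9, -29.4, 76.6]
tool_rot: [-1.57, -0.001, 1.218]
force: [-0.2, -0.0, 0.4]
width: 0.3
```

```bash
python3 sc.py s10.png
python3 - <<'E'
from h import *
s=ctrl.read_state(); print(s['tool_rot'])
p=shot('wrist','w10.png')
E
```

```text
[  -2.4 -103.8   76.6] [-0.20154781 -0.00774208  0.42892661] along/lat [-0.1  0.2  0.4]
[-1.57037094e+00 -5.07633123e-04  1.21661556e+00]
```

View pics/s10.png

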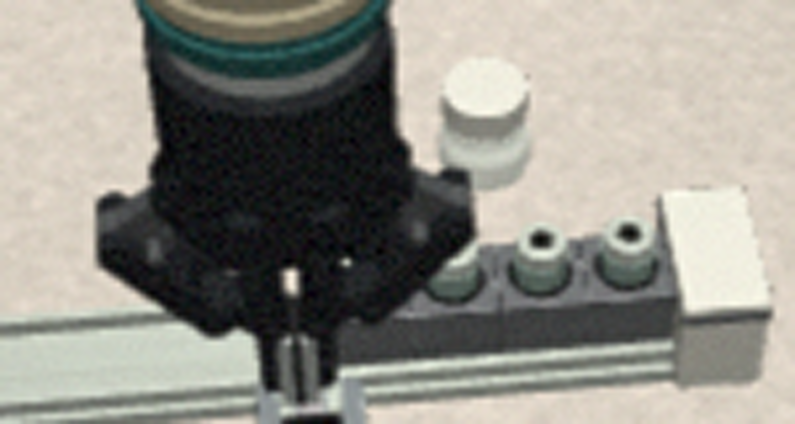

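View pics/w10.png

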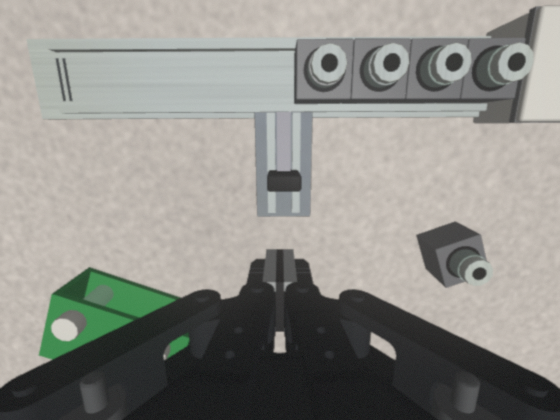

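Emit:
{"fn": "apply_moves", "kwargs": {"motion": [[0.1,2,0,0,0],[0.2,4,0,0,0],[0.2,6,0,0,0],[0.2,7,0,0,0],[0.2,7.6,0,0,0],[0.2,8.1,0,0,0],[0.2,8.1,0,0,0]]}}

```text
clock: 18.12
eef_pos: [659.7, -28.0, -4.3]
tool_rot: [-1.571, -0.0, 1.219]
force: [-0.2, -0.5, -0.3]
width: 0.1
```

```bash
sed -i 's/140:220,200:350/150:260,200:350/' sc.py; python3 sc.py s11.png
python3 - <<'E'
from h import *
p=shot('wrist','w11.png')
E
```

```text
[  -0.8 -104.1   -4.3] [-0.18785089 -0.49905534 -0.26509804] along/lat [-0.5  0.  -0.3]
```

View pics/s11.png

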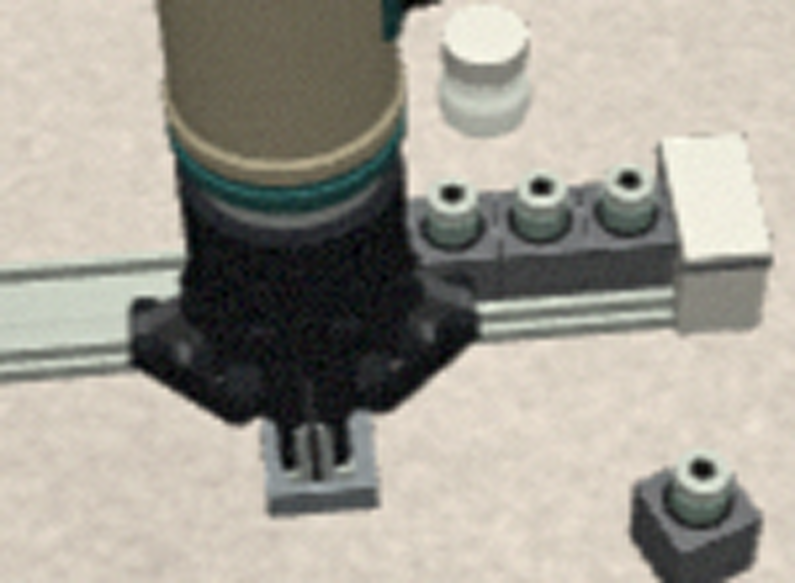

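View pics/w11.png

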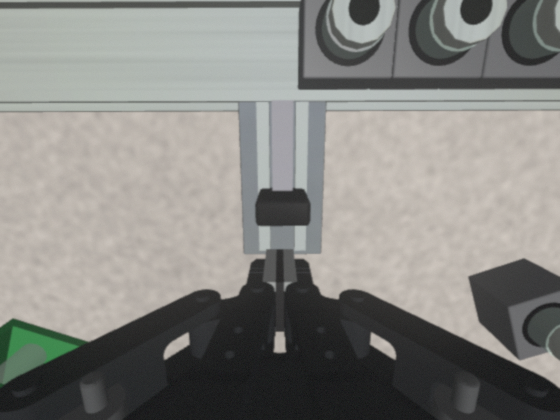

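Emit:
{"fn": "apply_moves", "kwargs": {"motion": [[0,0,0.5,0,0],[0,0,0.9,0,0],[0,0,1.2,0,0],[0,0,1.5,0,0],[0,0,1.8,0,0],[0,0,2.1,0,0],[0,0,2.4,0,0],[0,0,2.7,0,0],[0,0,3.0,0,0]]}}

```text
clock: 19.35
eef_pos: [631.5, -17.6, -4.2]
tool_rot: [-1.571, -0.0, 1.219]
force: [1.5, -0.1, 0.8]
width: -0.3
```

```bash
python3 sc.py s12.png
python3 - <<'E'
from h import *
p=shot('wrist','w12.png')
E
```

```text
[ -0.7 -73.9  -4.2] [ 1.53216073 -0.14241713  0.80373315] along/lat [ 0.4 -1.5  0.8]
```

View pics/w12.png

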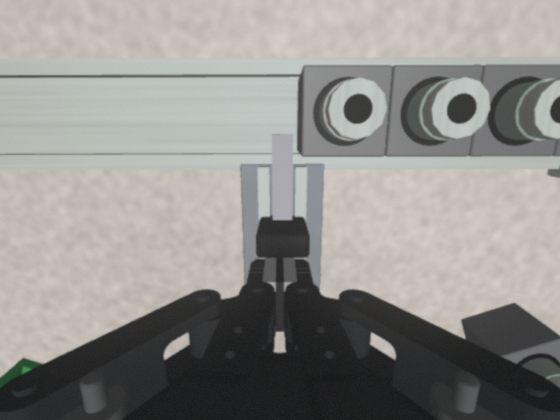

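Emit:
{"fn": "apply_moves", "kwargs": {"motion": [[0,0,0.3,0,0],[0,0,0.6,0,0],[0,0,0.9,0,0],[0,0,1.2,0,0],[0,0,1.5,0,0],[0,0,1.7,0,0],[0,0,1.9,0,0],[0,0,2.0,0,0],[0,0,2.1,0,0],[0,0,2.2,0,0]]}}

```text
clock: 20.7
eef_pos: [610.8, -10.0, -4.3]
tool_rot: [-1.571, 0.0, 1.219]
force: [1.2, -1.1, 1.3]
width: -0.2
```

Emit:
{"fn": "apply_moves", "kwargs": {"motion": [[0,0,0.1,0,0],[0,0,0.2,0,0],[0,0,0.3,0,0],[0,0,0.4,0,0],[0,0,0.4,0,0]]}}

```text
clock: 21.32
eef_pos: [610.5, -9.9, -4.0]
tool_rot: [-1.577, -0.001, 1.218]
force: [7.7, -3.4, -5.4]
width: 0.0
```

Emit:
{"fn": "apply_moves", "kwargs": {"motion": [[0,0,0.1,0,0],[0,0,0.2,0,0],[0,0,0.3,0,0],[0,0,0.3,0,0]]}}

```text
clock: 21.82
eef_pos: [610.7, -9.9, -3.8]
tool_rot: [-1.583, -0.002, 1.218]
force: [12.9, -5.6, -8.6]
width: 0.0
```

```bash
python3 sc.py s13.png
python3 - <<'E'
from h import *
p=shot('wrist','w13.png')
E
```

```text
[ -0.7 -51.8  -3.8] [12.87724669 -5.5588631  -8.5905023 ] along/lat [ -0.8 -14.   -8.6]
```

View pics/w13.png

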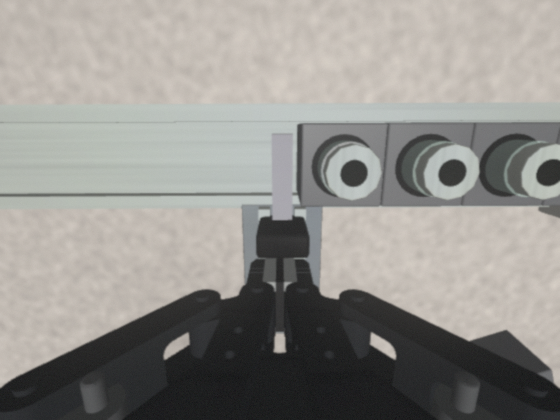

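Run:
```python
from h import *
s=ctrl.read_state();p=ctrl.get_image('wrist');T=wristT(s,p)
inv=lambda q,z:least_squares(lambda v:(project(p,rail2w(RR,[[v[0],v[1],z]]),T)-q).ravel(),[0,0]).x.round(1)
print('bolt tip',inv([282,134],28),'knob inner top',inv([282,219],50),'knob outer top',inv([282,248],50))
print('c4 rear corners',inv([299,124],44),inv([301,206],44),'rail inner walls',inv([200,122],16),inv([200,194],16))
```

```text
bolt tip [ 0.1 12.6] knob inner top [ -0.1 -22.3] knob outer top [ -0.1 -35.7]
c4 rear corners [ 7.  16.9] [  8.4 -18.1] rail inner walls [-40.8  18.2] [-43.5 -18.6]
```

Emit:
{"fn": "apply_moves", "kwargs": {"motion": [[0,0,-0.5,0,0],[0,0,-1.2,0,0],[0,0,-2.2,0,0],[0,0,-3.2,0,0],[0,-3,-4,0,0],[0,-8,-4,0,0],[0,-12,-4,0,0],[0,-15,-4,0,0],[0,-15,-4,0,0],[0,-15,-4,0,0]]}}

```text
clock: 23.22
eef_pos: [641.3, -21.4, 145.0]
tool_rot: [-1.569, 0.0, 1.219]
force: [1.0, 0.4, 0.6]
width: 0.3
```

```bash
python3 sc.py s14.png
python3 - <<'E'
from h import *
s=ctrl.read_state();p=shot('wrist','w14.png');T=wristT(s,p)
print(project(p,rail2w(RR,[[-2,13,28],[-7,13,28],[3,13,28],[6,18,44],[6,-18,44],[132,0,64],[24,0,64],[-2,-41,50],[150,33,52]]),T).round())
p=shot('top','t14.png')
E
```

```text
[ -1.  -84.4 145. ] [0.97423112 0.39700016 0.63997479] along/lat [ 0.7 -0.8  0.6]
[[279.  95.]
 [273.  95.]
 [284.  95.]
 [288.  86.]
 [288. 130.]
 [445. 106.]
 [311. 107.]
 [279. 157.]
 [465.  65.]]
```

View pics/w14.png

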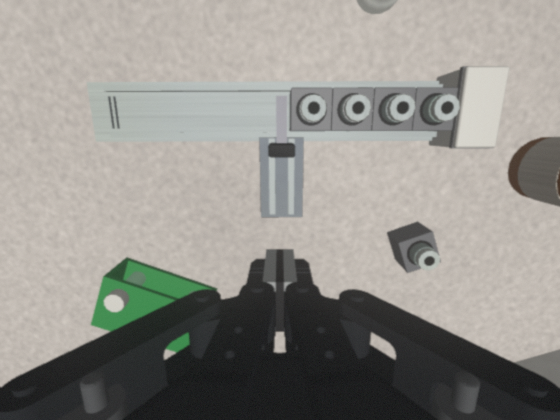

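View pics/s14.png

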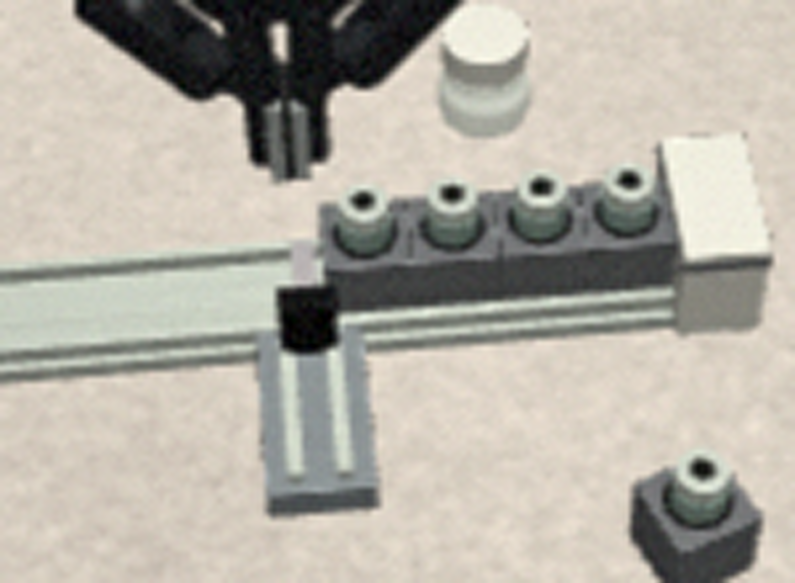

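```bash
python3 -c "
from cell import ctrl
print(ctrl.finish_job())"
```

```text
the job is handed in; nothing more can be done
None
```

The four carriers are home against the end stop and the keeper is closed behind them. I handed the job in at about 23 s of the 48 s allowed.

**First push went wrong:** The fingertips ended about 35 mm above the reported TCP. The first push therefore caught the vial neck of the last carrier instead of its rear face. The row moved a few millimetres and a gap of about 2 mm opened behind carrier 3. I backed off, lowered the hand and pushed again on the rear face. The gap closed and all four carriers were standing in the scene picture I took after that.

**Row home:** The train stopped moving at the end stop while the push force rose from about 5 N to 13.5 N. In the final wrist picture the front carrier's cap is within about 1 px of its predicted home position.

**Keeper closed:** The knob stopped moving while the force rose to about 14 N. The bolt tip measured at rail y of about 12.6 mm, against 13 mm for fully closed, and it lies across the rail just behind the last carrier.

**Last checks:**
- The final pictures show the row closed up and standing.
- The hand is clear above the rail, with a force reading of about 1 N.
- The hand never came near the spare carrier, rack, bottle or jar. I did not re-measure their positions at the end.
- One keeper check disagreed: the knob's edges measured about 5 mm nearer the rail than expected. I put this down to judging its edges in the picture and relied on the bolt tip and the hard stop.

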